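Rock two canister lids on the stone slab to find the warped one, then sort them

TASK

One of the two wooden lids on the stone slab is warped: find out which by rocking them where they lie, the one on the robot's left first, then the other, on each lightly pressing down the yellow thumb pad and then the grey one as far as that end will go. Then set the lid that lies true squarely on the frosted canister to close it and lay the warped one flat in the pale grey tray. Press and put down gently, keep the canister standing where it is, and leave everything else alone.

Things in the scene. Friction and masses are not known exactly. Their poses are not given: they have to be found in the camera images.
- lid_a: One of two alike wooden lids on the slab, 160 (x) by 110 (y) by 8 mm, 0.18 kg. Origin: centre of the underside; z up, x towards its yellow pad. Dark bar handle on the middle, 50 mm long (x), 22 mm wide (y), 8 to 46 mm above the underside: grip it across y. Soft thumb pads on top of the ends: yellow at x = +62 mm, grey at x = -62 mm. One lid is bowed (see lid_b); which is not told.
- lid_b: The other lid, same sizes and axes as lid_a. The bowed one of the two is flat only in its middle 40 mm (x); both 60 mm ends curl up, 5 mm at the tips. It rests level on its middle, tips 4.6 degrees about its y when an end pad is pressed (about 1 N), till that end lies on the slab, and falls back level when let go. The true lid does not move. Both lie right side up.
- lid_a_yellow: The yellow spring-soft thumb pad on the end of lid_a, 28 (x) by 44 (y) mm: it gives 4 mm downwards, to about 5 N. Origin: 62 mm from the lid's centre, level with the lid's underside (it sinks with the pad); axes as the lid's. Its top is 14 mm above the origin on the true lid, about 3.5 mm higher on the bowed one at rest. While the end of the bowed lid is down, its other end stands up and the lid slopes 0.08 rad.
- lid_a_grey: The grey spring-soft thumb pad on the end of lid_a, 28 (x) by 44 (y) mm: it gives 4 mm downwards, to about 5 N. Origin: 62 mm from the lid's centre, level with the lid's underside (it sinks with the pad); axes as the lid's. Its top is 14 mm above the origin on the true lid, about 3.5 mm higher on the bowed one at rest. While the end of the bowed lid is down, its other end stands up and the lid slopes 0.08 rad.
- lid_b_yellow: The yellow spring-soft thumb pad on the end of lid_b, 28 (x) by 44 (y) mm: it gives 4 mm downwards, to about 5 N. Origin: 62 mm from the lid's centre, level with the lid's underside (it sinks with the pad); axes as the lid's. Its top is 14 mm above the origin on the true lid, about 3.5 mm higher on the bowed one at rest. While the end of the bowed lid is down, its other end stands up and the lid slopes 0.08 rad.
- lid_b_grey: The grey spring-soft thumb pad on the end of lid_b, 28 (x) by 44 (y) mm: it gives 4 mm downwards, to about 5 N. Origin: 62 mm from the lid's centre, level with the lid's underside (it sinks with the pad); axes as the lid's. Its top is 14 mm above the origin on the true lid, about 3.5 mm higher on the bowed one at rest. While the end of the bowed lid is down, its other end stands up and the lid slopes 0.08 rad.
- slab: Flat veined stone slab that serves as the surface plate, 220 (x) by 380 (y) by 20 mm high, fixed. It stands on the work surface, so its top is at height 20 mm. Origin: centre of its underside. The lids lie on it, one on its left half (its +y, the robot's left) and one on its right half.
- canister: Loose, open frosted glass canister, 124 mm (x) by 70 mm (y) outside, 100 mm high, walls 5 mm, 0.9 kg, to the robot's left or right of the slab. Origin: centre of its underside; the rim is 100 mm above. A lid put on it squarely, its long side along the canister's x (either way), overhangs 18 mm at the ends, 20 at the sides. It stands on the work surface.
- tray: Pale grey plastic reject tray, fixed on the work surface, on the other side of the slab from the canister; 220 (x) by 170 (y) mm outside, 22 mm high, walls and floor 5 mm. Origin: centre of its underside; inner floor 5 mm above, inside 210 by 160 mm, long side along its x.
- spray_bottle: Bystander: clear spray bottle with a chrome nozzle, 68 mm across, 196 mm tall. Origin: centre of its foot.
- jar: Bystander: amber jar, 60 mm across, 80 mm tall, standing between the robot and the slab. Origin: centre of its foot.
- tin: Bystander: blue-banded tin, 66 mm across, 85 mm tall, standing between the robot and the slab. Origin: centre of its foot.
- mug: Bystander: blue mug, 76 mm across, 85 mm tall, handle at its +y. Origin: centre of its foot.
- tape_roll: Bystander: green tape roll lying flat, 90 mm across, 25 mm high. Origin: centre of its underside.
- soap_block: Bystander: green soap block, 90 by 55 by 30 mm. Origin: centre of its underside.
Things that resemble listed ones, but are neither listed nor needed, are in the scene too. Leave any green or orange look-alike of the canister alone. What is shaped like the lid_b but green is not meant.

How it is judged:
On the way, in this order (a step that is already met when the one before it is completed fails the run):
1. the yellow pad of the left lid is pressed on the slab (if that lid is the warped one, until it has tipped over) (((y of lid_a in the frame of slab above 0 m and z of lid_a in the frame of slab between 0.016 and 0.026 m and contact force between the fingers and lid_a_yellow above 0.3 N and angle between lid_a's own z axis and vertical above 0.05 rad) or (y of lid_a in the frame of slab below 0 m and z of lid_b in the frame of slab between 0.016 and 0.026 m and contact force between the fingers and lid_b_yellow above 1 N))), for 0.1 s.
2. the grey pad of the left lid is pressed on the slab (if that lid is the warped one, until it has tipped over) (((y of lid_a in the frame of slab above 0 m and z of lid_a in the frame of slab between 0.016 and 0.026 m and contact force between the fingers and lid_a_grey above 0.3 N and angle between lid_a's own z axis and vertical above 0.05 rad) or (y of lid_a in the frame of slab below 0 m and z of lid_b in the frame of slab between 0.016 and 0.026 m and contact force between the fingers and lid_b_grey above 1 N))), for 0.1 s.
3. the yellow pad of the right lid is pressed on the slab (if that lid is the warped one, until it has tipped over) (((y of lid_a in the frame of slab below 0 m and z of lid_a in the frame of slab between 0.016 and 0.026 m and contact force between the fingers and lid_a_yellow above 0.3 N and angle between lid_a's own z axis and vertical above 0.05 rad) or (y of lid_a in the frame of slab above 0 m and z of lid_b in the frame of slab between 0.016 and 0.026 m and contact force between the fingers and lid_b_yellow above 1 N))), for 0.1 s.
4. the grey pad of the right lid is pressed on the slab (if that lid is the warped one, until it has tipped over) (((y of lid_a in the frame of slab below 0 m and z of lid_a in the frame of slab between 0.016 and 0.026 m and contact force between the fingers and lid_a_grey above 0.3 N and angle between lid_a's own z axis and vertical above 0.05 rad) or (y of lid_a in the frame of slab above 0 m and z of lid_b in the frame of slab between 0.016 and 0.026 m and contact force between the fingers and lid_b_grey above 1 N))), for 0.1 s.
At the end, for the whole second after the job is handed in: The true lid lies level on the canister's rim, centred within 10 mm each way and turned no more than 0.15 rad from it (either way round); the canister stands upright within 30 mm of where it was; the warped lid lies flat on the tray's floor, inside its walls; all at rest (x of lid_b in the frame of canister between -0.01 and 0.01 m and y of lid_b in the frame of canister between -0.01 and 0.01 m and z of lid_b in the frame of canister between 0.096 and 0.104 m and angle between the x axis of lid_b and the x axis of canister, either way round below 0.15 rad and angle between lid_b's own z axis and vertical below 0.04 rad and x of lid_a in the frame of tray between -0.04 and 0.04 m and y of lid_a in the frame of tray between -0.04 and 0.04 m and z of lid_a in the frame of tray between 0 and 0.012 m and angle between lid_a's own z axis and vertical below 0.12 rad and angle between canister's own z axis and vertical below 0.03 rad and distance of canister from where it was at the start of the episode below 0.03 m and linear speed of each of lid_a, lid_b, canister below 0.03 m/s); the robot touches nothing.
It fails at once if a thumb pad is pressed with more than 25 N (contact force between the fingers and lid_a_yellow above 25 N or contact force between the fingers and lid_a_grey above 25 N or contact force between the fingers and lid_b_yellow above 25 N or contact force between the fingers and lid_b_grey above 25 N).
It fails at once if a lid is dropped: it falls free at more than 0.5 m/s (a drop of about 13 mm) ((contact force between the fingers and lid_a below 0.1 N and linear speed of lid_a above 0.5 m/s) or (contact force between the fingers and lid_b below 0.1 N and linear speed of lid_b above 0.5 m/s)).
It fails at once if a lid is forced onto the canister with more than 80 N (contact force between any of lid_a, lid_b and canister above 80 N).
It fails at once if the canister is tipped by more than 0.2 rad (angle between canister's own z axis and vertical above 0.2 rad).
It fails at once if another thing on the shelf is moved by more than 30 mm or knocked over (distance of any of spray_bottle, jar, tin, mug, tape_roll, soap_block from where it was at the start of the episode above 0.03 m or angle between any of spray_bottle, jar, tin, mug, tape_roll, soap_block's own z axis and vertical above 0.3 rad).
It also fails if it takes over 72 s, if anything falls off the work surface, if the arm or the gripper's body presses on something with over 40 N, if the wrist force passes 120 N, or if a joint passes its speed limit or range.

ROBOT

A 7-joint arm with a two-finger parallel gripper is mounted at the origin on the work surface. World frame = base frame: x ahead of the robot, y to its left, z up, the work surface at z = 0. Lengths are in m, angles in rad, forces in N, time in s.
With the tool pointing down it reaches from about 0.4 to 0.85 m from the base axis. Payload 4.5 kg.
Tool frame: the origin (TCP) lies on the centre line of the jaws, within the pads' length; the fingertips stand r.tip_reach ahead of it and the grasp point (between the pads) lies 3 mm ahead of it (r.tip_reach is the distance from the TCP to the fingertips, in m); z points along the fingers, y is the line along which they close (so a half turn about z gives the same grasp; the last joint's range is limited). The gripper opens to 88 mm and grips with 3 to 60 N. Pads are 18 mm wide; open, the fingers measure 123 mm over their backs; the gripper's body (75 mm by 187 mm) begins 45 mm behind the grasp point.
Start: joints at [1.284, 0.689, -0.195, 1.565, 0.157, 0.902, -0.215], TCP at [0.197, -0.593, 0.261] pointing down, gripper open.
Joint ranges: [-3.01, 3.01], [-0.46, 2.08], [-1.47, 1.51], [0.13, 2.56], [-1, 4.14], [0.04, 2.09], [-2.66, 2.66]. Speed limits (rad/s): [2.57, 2.57, 3.14, 3.14, 3.14, 3.14, 3.14].

INTERFACE

Orientations are given as a unit quaternion [x, y, z, w].
In Python, from plant import readout, eyes, ticket, r gives the robot as it stands. The module is installed in compiled form; this text tells all that it offers.
- The arm moves only by the tool carry_out, never from a script. Its argument "motion" is a list that holds one entry, the list of rows, each a list of 7 numbers: the shift along the tool's x, y, z in mm, then the turn, a rotation vector about the tool's x, y, z in rad, then the opening in per cent of the stroke, from 0 (shut) to 100 (fully open). In form: [[[dx, dy, dz, ax, ay, az, claw], ...]]. A call has 1 to 8 rows; each row shifts and turns the commanded pose from where the row before left it, along the tool's axes as they then stand; what a row does not reach is not made up. A row lasts 1/10 s, in which the tool goes at most 50 mm and 8.59 degrees, less where a joint would pass 70% of its speed; a pose out of reach is approached as far as the arm can. A call is refused whole if a number of a shift passes 50 or a number of a turn 0.15, either way. A call with a gripper value outside its range is refused whole. The fingers move at their own pace and stop on an object; "squeeze" is the grip in N (left out, the last holds). Time passes only in rows, so rows that do not move let the fingers close. It gives the time, the measured TCP pose, the force and the opening at its end, in the units of the state.
- readout.get_state(): the state, without advancing time (a new reading comes with each control period).
- eyes.snapshot(name): name is "scene" or "top" or "wrist"; returns a dict with "pixels" (420x560x3 uint8, red, green, blue), "K" (3x3 intrinsics, pixels), "origin" and "attitude" of the camera in the world. Camera axes: x right, y down, z forward; pixel columns grow to the right and rows downward; lengths in m; the calibration is good to about 2 mm. A picture is of the moment at which its call begins. There is no depth.
- ticket.finish_job(): hands the job in, once; it reports no verdict.
The state is a dict: "clock": time; "q": joint angles; "qd": joint speeds; "joint_torque": joint torques, N m; "tool_pos": TCP position; "eef_rot": TCP orientation; "contact_force": force on the tool from outside, world axes, zero at the start; "moment": the same for the moment, N m; "opening": opening from 0.0 (shut) to 1.0 (fully open).
Only numpy, scipy, OpenCV 4.12 (cv2) and the standard library are available. Lean on these libraries where they do the work, as an engineer would, in place of code of your own. Each camera call takes 0.05 s, during which the arm holds its last target. There are 200 camera calls.

## Working session

There is one attempt and no reset: what is moved stays moved. The work goes in short steps, Python scripts to look and compute and a tool call to move; the robot and the scene stay as the last step left them, time stands still between calls to the robot, and variables do not carry over. Pictures are saved under pics/ and viewed, on a budget of 10 in all, crops included, one or two more only if the job needs it, and the job is handed in when it is done.

Besides the shell and the picture viewer there is one more tool, called after "Emit:" as name(argument=value, ...), one argument or row to a line, values as JSON. carry_out: Moves the arm, as the interface text tells. Its arguments: {"type":"object","properties":{"motion":{"type":"array","items":{"type":"array","items":{"type":"array","items":{"type":"number"}}}},"squeeze":{"type":"number"}},"required":["motion"]}

```bash
mkdir -p pics
cat > h.py <<'E'
import numpy as np, cv2
from scipy.spatial.transform import Rotation as R
from plant import readout, eyes, ticket, r
def snap(n,f=None):
    s=eyes.snapshot(n)
    if f: cv2.imwrite('pics/'+f,cv2.cvtColor(s['pixels'],cv2.COLOR_RGB2BGR))
    return s
def att(s):
    a=np.array(s['attitude'],float)
    return a if a.shape==(3,3) else R.from_quat(a).as_matrix()
def pt(s,u,v,z):
    d=att(s)@np.linalg.inv(np.array(s['K']))@np.array([u,v,1.]); o=np.array(s['origin'])
    return o+d*(z-o[2])/d[2]
def proj(s,p):
    c=np.array(s['K'])@(att(s).T@(np.array(p)-np.array(s['origin']))); return c[:2]/c[2]
E
python3 - <<'E'
from h import *
import pickle
st=readout.get_state(); print(st, r.tip_reach)
a=snap('top','top.png'); b=snap('scene','scene.png')
pickle.dump((a,b),open('ab.pkl','wb'))
for s in(a,b): print(s['origin'],s['K'],att(s))
E
```

```text
{'clock': 0.0, 'q': array([ 1.28380164,  0.68998397, -0.19452913,  1.56630247,  0.15730034,
        0.90250745, -0.21512397]), 'qd': array([ 0.00058326, -0.00075109,  0.00156242, -0.00130665,  0.00022871,
       -0.00051056,  0.00021904]), 'joint_torque': array([ 3.84640352e-04, -5.27560902e+01, -1.26691326e+00, -1.53427094e+01,
       -5.26429131e-02,  6.52789648e-03,  1.31022980e-04]), 'tool_pos': array([ 0.19685758, -0.5925817 ,  0.25992147]), 'eef_rot': array([ 9.87158128e-01,  1.59743583e-01, -2.04153531e-04, -8.81007678e-04]), 'contact_force': array([-0.10541846, -0.52541224,  0.15779509]), 'moment': array([-0.01425615, -0.0155462 ,  0.04568218]), 'opening': 1.002827541971637} 0.022
[0.14684598 0.07249144 1.62489594] [[489.51599744   0.         276.21169651]
 [  0.         489.51599744 211.13675887]
 [  0.           0.           1.        ]] [[-1.12767047e-02 -9.78265006e-01  2.07051719e-01]
 [-9.99934967e-01  1.13847456e-02 -6.69751296e-04]
 [-1.70203689e-03 -2.07045806e-01 -9.78329769e-01]]
[ 0.99500838 -0.58767537  0.98082847] [[437.87056573   0.         277.65228647]
 [  0.         437.87056573 215.52667425]
 [  0.           0.           1.        ]] [[ 0.77526894  0.46804603 -0.42413557]
 [ 0.63162168 -0.57077437  0.52466243]
 [ 0.00348045 -0.67464771 -0.73813166]]
```

View pics/top.png

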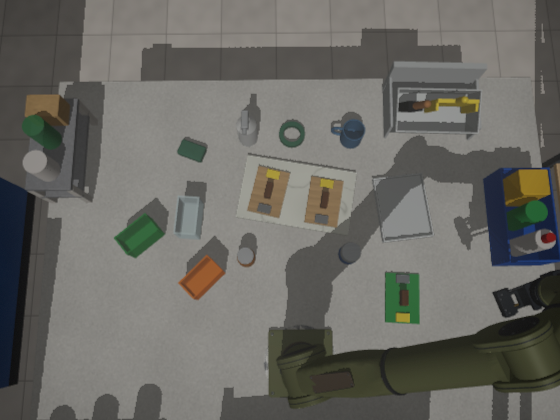

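View pics/scene.png

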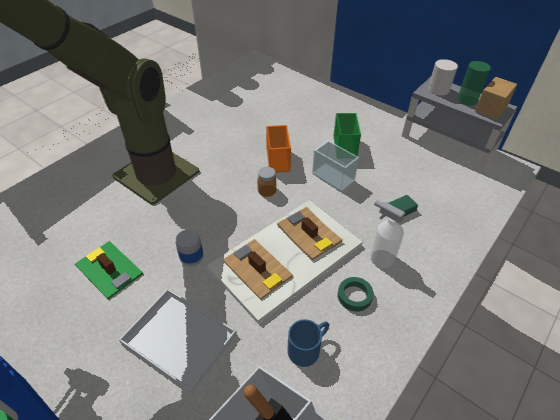

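The top view shows lids at about (268,191) and (324,201), the pale canister at (188,217) and the tray at (402,208). The jar is at (246,257), the tin at (349,253) and the spray bottle at (248,128). I'll enlarge the working area.

Run:
```python
from h import *
im=cv2.imread('pics/top.png')[150:250,170:370]
cv2.imwrite('pics/c1.png',cv2.resize(im,None,fx=4,fy=4,interpolation=cv2.INTER_CUBIC))
```

```text
(no output)
```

View pics/c1.png

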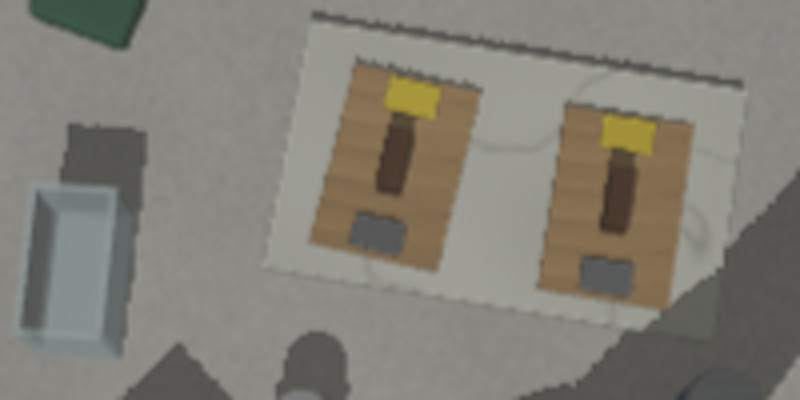

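The crop shows left lid pads yellow (413,97) and grey (377,233), and right lid pads yellow (628,134) and grey (606,276). The canister rim corners are near (33,186), (118,186), (18,335) and (106,340).

Run:
```python
from h import *
import pickle
a,b=pickle.load(open('ab.pkl','rb'))
P=lambda u,v,z:pt(a,170+(u-1.5)/4,150+(v-1.5)/4,z)
for n,y,g in(('L',(413,97),(377,233)),('R',(628,134),(606,276))):
    Y=P(*y,.034);G=P(*g,.034);d=Y-G
    print(n,Y,G,(Y+G)/2,np.linalg.norm(d),np.arctan2(d[1],d[0]))
C=[P(u,v,.1) for u,v in((33,186),(118,186),(106,340),(18,335))]
print('can',np.mean(C,0),[np.linalg.norm(C[i]-C[i-1]) for i in range(4)],[np.arctan2(*(p-q)[1::-1]) for p,q in((C[0],C[3]),(C[1],C[2]))])
T=[pt(a,u,v,.022) for u,v in((373,178),(422,174),(431,236),(382,242))]
print('tray',np.mean(T,0),[np.linalg.norm(T[i]-T[i-1]) for i in range(4)],[np.arctan2(*(p-q)[1::-1]) for p,q in((T[0],T[3]),(T[1],T[2]))])
S=[P(u,v,.02) for u,v in((312,17),(744,85),(717,338),(264,269))]
print('slab',np.mean(S,0),[np.linalg.norm(S[i]-S[i-1]) for i in range(4)],[np.arctan2(*(p-q)[1::-1]) for p,q in((S[0],S[3]),(S[1],S[2]))])
for n,u,v,z in(('jar',246,252,.08),('tin',349,252,.085),('bottle',246,120,.19),('mug',352,130,.085)): print(n,pt(a,u,v,z))
print(R.from_quat(readout.get_state()['eef_rot']).as_matrix())
```

```text
L [0.61225829 0.08121733 0.034     ] [0.49510828 0.11231578 0.034     ] [0.55368328 0.09676656 0.034     ] 0.12120742484393963 -0.2594739889381695
R [ 0.57782392 -0.09916332  0.034     ] [ 0.456471  -0.0769955  0.034    ] [ 0.51714746 -0.08807941  0.034     ] 0.12336103572011439 -0.18068014510809463
can [0.46062348 0.35581276 0.1       ] [np.float64(0.12109699651403753), np.float64(0.06814719580090403), np.float64(0.1250032391671089), np.float64(0.06967862921331651)] [np.float64(-0.06749679067876439), np.float64(-0.05439713428936453)]
tray [ 0.49511422 -0.35017478  0.022     ] [np.float64(0.22011624734581267), np.float64(0.1676968683821961), np.float64(0.21381764810682444), np.float64(0.16422671516646334)] [np.float64(0.08307407773293632), np.float64(0.06659421583106082)]
slab [0.54666545 0.00124092 0.02      ] [np.float64(0.22389468282572542), np.float64(0.3740057258635485), np.float64(0.22026608261535507), np.float64(0.3812549794987819)] [np.float64(-0.17935505810410182), np.float64(-0.14659374711300632)]
jar [0.34251344 0.16869799 0.08      ]
tin [ 0.33814107 -0.15698407  0.085     ]
bottle [0.7421938  0.16246913 0.19      ]
mug [ 0.74607585 -0.18414214  0.085     ]
[[ 9.48957905e-01  3.15402110e-01 -6.35666839e-04]
 [ 3.15402719e-01 -9.48956787e-01  1.46342432e-03]
 [-1.41653243e-04 -1.58921912e-03 -9.99998727e-01]]
```

Add to h.py:
```python
def delta(x,y,z,psi):
    st=readout.get_state(); M=R.from_quat(st['eef_rot']).as_matrix()
    T=(R.from_euler('z',psi)*R.from_matrix(np.diag([1,-1,-1.]))).as_matrix()
    w=np.array([x,y,z])-st['tool_pos']
    print('t',round(st['clock'],2),'pos',st['tool_pos'].round(4),'F',np.round(st['contact_force'],2),'op',round(st['opening'],3))
    print('shift in target tool axes mm',(1e3*T.T@w).round(1),'turn',R.from_matrix(M.T@T).as_rotvec().round(3))
```

```text
(no output)
```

Emit:
carry_out(
  motion=[
    [[0, 0, 0, 0, 0, 0.145, 0], [0, 0, 0, 0, 0, 0.145, 0], [0, 0, 0, 0, 0, 0.145, 0], [0, 0, 0, 0, 0, 0.145, 0], [14, -47, 0, 0, 0, 0, 0], [14, -47, 0, 0, 0, 0, 0], [14, -47, 0, 0, 0, 0, 0], [14, -47, 0, 0, 0, 0, 0]],
  ],
)

```text
clock: 0.9
tool_pos: [0.3, -0.4239, 0.2605]
eef_rot: [0.992, -0.129, -0.0, -0.0]
contact_force: [1.7, 0.7, -0.0]
opening: 0.299
```

Emit:
carry_out(
  motion=[
    [[14, -47, 0, 0, 0, 0, 0], [14, -47, 0, 0, 0, 0, 0], [14, -47, 0, 0, 0, 0, 0], [14, -47, 0, 0, 0, 0, 0], [14, -47, 0, 0, 0, 0, 0], [14, -47, 0, 0, 0, 0, 0], [14, -47, 0, 0, 0, 0, 0], [14, -47, 0, 0, 0, 0, 0]],
  ],
)

```text
clock: 1.7
tool_pos: [0.5046, -0.0891, 0.2606]
eef_rot: [0.992, -0.129, -0.0, 0.0]
contact_force: [0.5, 0.6, -0.4]
opening: 0.004
```

```bash
python3 -c "
from h import *
delta(.612,.081,.10,-.26)"
```

```text
t 1.7 pos [ 0.5046 -0.0891  0.2606] F [ 0.45  0.61 -0.35] op 0.004
shift in target tool axes mm [  60.  -192.   160.6] turn [0.    0.    0.001]
```

Emit:
carry_out(
  motion=[
    [[15, -48, 20, 0, 0, 0, 0], [15, -48, 20, 0, 0, 0, 0], [15, -48, 20, 0, 0, 0, 0], [15, -48, 30, 0, 0, 0, 0], [0, 0, 0, 0, 0, 0, 0], [0, 0, 0, 0, 0, 0, 0]],
  ],
)

```text
clock: 2.3
tool_pos: [0.6005, 0.0642, 0.1783]
eef_rot: [0.992, -0.128, -0.001, 0.0]
contact_force: [-0.6, -1.0, -0.3]
opening: 0.003
```

```bash
python3 -c "
from h import *
import pickle
delta(.612,.081,.10,-.26)
s=snap('wrist','w1.png');pickle.dump(s,open('w1.pkl','wb'));print(s['origin'],att(s))"
```

```text
t 2.3 pos [0.6005 0.0642 0.1783] F [-0.63 -1.02 -0.32] op 0.003
shift in target tool axes mm [  6.8 -19.2  78.3] turn [0.001 0.002 0.003]
[0.68007663 0.04334451 0.30265219] [[-0.25522337 -0.91740572 -0.30533224]
 [-0.96688163  0.24248206  0.07963902]
 [ 0.00097629  0.31554587 -0.94890982]]
```

View pics/w1.png

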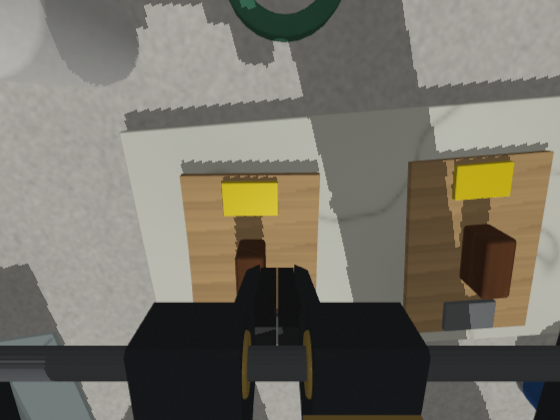

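The wrist view shows the left lid's yellow pad top spanning about (222–278, 181–215) and the right lid's yellow pad at about (482,181).

```bash
python3 -c "
from h import *
import pickle
s=pickle.load(open('w1.pkl','rb'))
for z in(.034,.0375):
  A=pt(s,223,182,z);B=pt(s,277,182,z);C=pt(s,278,214,z);D=pt(s,222,214,z)
  print((A+B+C+D)/4,np.linalg.norm(A-B),np.linalg.norm(B-C),np.arctan2(*(A-B)[1::-1])-np.pi/2)
  print(pt(s,482,181,z),pt(s,468,316,z))
for e in ((182,175),(319,174)): print(pt(s,*e,.028))
delta(.612,.081,.066,-.26)"
```

```text
[0.61424813 0.08239139 0.034     ] 0.042361180871910785 0.02639696420728491 -0.25829843934286867
[ 0.58121386 -0.0974162   0.034     ] [ 0.45944857 -0.07595673  0.034     ]
[0.61510575 0.08188269 0.0375    ] 0.0418092995262688 0.02605306463159493 -0.2582984393428689
[ 0.58250184 -0.09558237  0.0375    ] [ 0.46232292 -0.07440247  0.0375    ]
[0.64503756 0.13030333 0.028     ]
[0.61794232 0.02457989 0.028     ]
t 2.35 pos [0.6006 0.0623 0.1793] F [ 0.11 -1.3   0.39] op 0.005
shift in target tool axes mm [  6.2 -21.  113.3] turn [0.002 0.001 0.   ]
```

Emit:
carry_out(
  motion=[
    [[8, -22, 10, 0, 0, 0, 0], [0, 0, 30, 0, 0, 0, 0], [0, 0, 35, 0, 0, 0, 0], [0, 0, 25, 0, 0, 0, 0], [0, 0, 10, 0, 0, 0, 0], [0, 0, 0, 0, 0, 0, 0], [0, 0, 0, 0, 0, 0, 0]],
  ],
)

```text
clock: 3.05
tool_pos: [0.6155, 0.0815, 0.0712]
eef_rot: [0.992, -0.13, 0.001, -0.0]
contact_force: [0.7, 0.1, 1.2]
opening: 0.004
```

```bash
python3 -c "
from h import *
delta(.614,.082,.054,-.26)"
```

```text
t 3.05 pos [0.6155 0.0815 0.0712] F [0.73 0.11 1.2 ] op 0.004
shift in target tool axes mm [-1.5 -0.1 17.2] turn [-0.    -0.002 -0.001]
```

Emit:
carry_out(
  motion=[
    [[0, 0, 4, 0, 0, 0, 0], [0, 0, 4, 0, 0, 0, 0], [0, 0, 2, 0, 0, 0, 0], [0, 0, 2, 0, 0, 0, 0], [0, 0, 2, 0, 0, 0, 0], [0, 0, 1, 0, 0, 0, 0], [0, 0, 0, 0, 0, 0, 0], [0, 0, 0, 0, 0, 0, 0]],
  ],
)

```text
clock: 3.85
tool_pos: [0.615, 0.0825, 0.0549]
eef_rot: [0.992, -0.129, 0.0, -0.0]
contact_force: [0.7, -0.7, 2.0]
opening: 0.004
```

Emit:
carry_out(
  motion=[
    [[0, 0, 0.5, 0, 0, 0, 0], [0, 0, 0.5, 0, 0, 0, 0], [0, 0, 0.5, 0, 0, 0, 0], [0, 0, 0.5, 0, 0, 0, 0], [0, 0, 0, 0, 0, 0, 0], [0, 0, 0, 0, 0, 0, 0]],
  ],
)

```text
clock: 4.45
tool_pos: [0.6149, 0.0825, 0.0529]
eef_rot: [0.992, -0.129, 0.0, -0.0]
contact_force: [2.2, 0.0, 4.2]
opening: 0.003
```

```bash
python3 -c "
from h import *
delta(.614,.082,.054,-.26)
print(readout.get_state()['moment'])
s=snap('wrist','w2.png');s=snap('scene','s2.png')
a=cv2.imread('pics/w2.png')[140:340,150:350];b=cv2.imread('pics/s2.png')[180:320,210:370]
cv2.imwrite('pics/m2.png',np.hstack([cv2.resize(a,(400,400)),cv2.resize(b,(400,400))]))
delta(.614,.082,.054,-.26)
"
```

```text
t 4.45 pos [0.6149 0.0825 0.0529] F [2.23 0.03 4.24] op 0.003
shift in target tool axes mm [-0.7  0.7 -1.1] turn [-0.    -0.001  0.001]
[ 0.04324509 -0.31214238 -0.01902825]
t 4.55 pos [0.6149 0.0825 0.0528] F [1.94 0.58 4.72] op 0.006
shift in target tool axes mm [-0.7  0.7 -1.2] turn [-0.    -0.001  0.001]
```

View pics/m2.png

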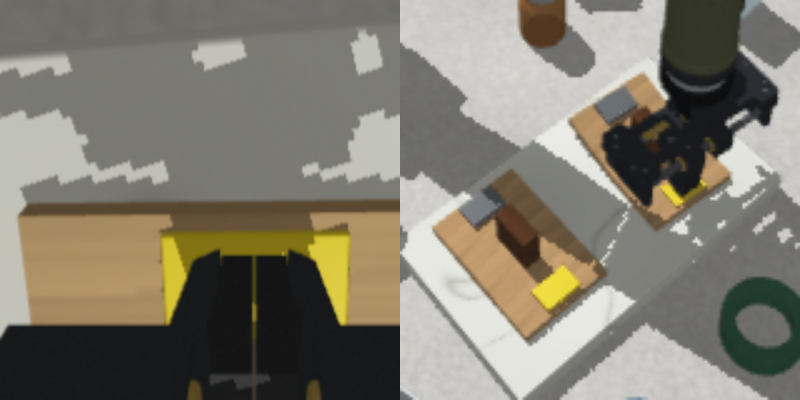

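The pad is pressed (fingers on yellow, about 4.5 N). I'll check the grey end's image motion against the initial scene picture to see whether the lid has tipped.

```bash
cat >> h.py <<'E'
def tip_shift(new,u,v,old='scene.png',k=10):
    A=cv2.imread('pics/'+old,0);B=cv2.imread('pics/'+new,0)
    f=lambda I,m:cv2.resize(I[v-m:v+m,u-m:u+m],None,fx=4,fy=4,interpolation=cv2.INTER_CUBIC)
    c=cv2.matchTemplate(f(B,k+8),f(A,k),cv2.TM_CCOEFF_NORMED);_,m,_,l=cv2.minMaxLoc(c)
    print('match',round(m,3),'shift px',l[0]/4-8,l[1]/4-8)
E
python3 -c "
from h import *
import pickle
a,b=pickle.load(open('ab.pkl','rb'))
g=(.495,.112,.034);print(proj(b,g),proj(b,(.495,.112,.041)))
tip_shift('s2.png',296,217)
tip_shift('s2.png',241,253)"
```

```text
[295.12319518 217.37400568] [295.20249455 215.75695571]
match 0.919 shift px 0.75 -1.75
match 0.679 shift px -8.0 5.0
```

Emit:
carry_out(
  motion=[
    [[0, 0, -3, 0, 0, 0, 0], [0, 0, -5, 0, 0, 0, 0], [0, 0, -5, 0, 0, 0, 0], [0, 0, 0, 0, 0, 0, 0], [0, 0, 0, 0, 0, 0, 0]],
  ],
)

```text
clock: 5.05
tool_pos: [0.614, 0.0824, 0.0655]
eef_rot: [0.992, -0.129, -0.0, 0.0]
contact_force: [-0.0, -0.1, -0.6]
opening: 0.002
```

```bash
python3 -c "
from h import *
s=snap('scene','s3.png')
tip_shift('s3.png',296,217,'s2.png'); tip_shift('s3.png',296,217); tip_shift('s3.png',241,253,'s2.png')
delta(.495,.113,.107,-.26)"
```

```text
match 0.918 shift px -0.75 1.5
match 0.879 shift px -0.25 0.25
match 0.998 shift px 0.0 0.0
t 5.1 pos [0.6141 0.0824 0.0654] F [-0.14 -0.45 -0.45] op 0.005
shift in target tool axes mm [-123.     1.1  -41.6] turn [0.    0.001 0.001]
```

The left grey pad moved 1.5 px on the press while a static reference moved 0, so the left lid looks warped. Next is its grey pad.

Emit:
carry_out(
  motion=[
    [[0, 0, -20, 0, 0, 0, 0], [0, 0, -21, 0, 0, 0, 0], [-31, 0, 0, 0, 0, 0, 0], [-31, 0, 0, 0, 0, 0, 0], [-31, 0, 0, 0, 0, 0, 0], [-31, 0, 0, 0, 0, 0, 0], [0, 0, 20, 0, 0, 0, 0], [0, 0, 20, 0, 0, 0, 0]],
  ],
)

```text
clock: 5.9
tool_pos: [0.4941, 0.1149, 0.0667]
eef_rot: [0.992, -0.129, 0.0, -0.0]
contact_force: [0.3, 0.4, 0.7]
opening: 0.007
```

Emit:
carry_out(
  motion=[
    [[0, 0, 4, 0, 0, 0, 0], [0, 0, 3, 0, 0, 0, 0], [0, 0, 2, 0, 0, 0, 0], [0, 0, 2, 0, 0, 0, 0], [0, 0, 0, 0, 0, 0, 0]],
  ],
)

```text
clock: 6.4
tool_pos: [0.4949, 0.1142, 0.056]
eef_rot: [0.992, -0.129, 0.0, -0.0]
contact_force: [-1.2, 0.1, 1.1]
opening: 0.005
```

```bash
python3 -c "
from h import *
delta(.494,.113,.053,-.26)"
```

```text
t 6.4 pos [0.4949 0.1142 0.056 ] F [-1.18  0.12  1.12] op 0.005
shift in target tool axes mm [-0.6  1.4  3. ] turn [-0.    -0.001  0.001]
```

Emit:
carry_out(
  motion=[
    [[0, 0, 1, 0, 0, 0, 0], [0, 0, 1, 0, 0, 0, 0], [0, 0, 1, 0, 0, 0, 0], [0, 0, 0, 0, 0, 0, 0], [0, 0, 0, 0, 0, 0, 0], [0, 0, 0, 0, 0, 0, 0]],
  ],
)

```text
clock: 7.0
tool_pos: [0.4951, 0.1141, 0.0528]
eef_rot: [0.992, -0.129, 0.0, -0.0]
contact_force: [0.6, -1.0, 4.8]
opening: -0.001
```

```bash
python3 -c "
from h import *
import pickle
a,b=pickle.load(open('ab.pkl','rb'))
y=(.614,.082,.034);u,v=np.rint(proj(b,y)).astype(int);print(u,v)
s=snap('scene','s4.png')
delta(.494,.113,.053,-.26)
tip_shift('s4.png',u,v); tip_shift('s4.png',u+4,v)"
```

```text
323 244
t 7.05 pos [0.4952 0.1142 0.0528] F [-0.98 -0.65  4.44] op -0.001
shift in target tool axes mm [-0.8  1.4 -0.2] turn [-0.    -0.001  0.001]
match 0.549 shift px -3.0 -0.25
match 0.486 shift px -1.5 -1.25
```

Emit:
carry_out(
  motion=[
    [[0, 0, -3, 0, 0, 0, 0], [0, 0, -5, 0, 0, 0, 0], [0, 0, -5, 0, 0, 0, 0], [0, 0, 0, 0, 0, 0, 0]],
  ],
)

```text
clock: 7.45
tool_pos: [0.4948, 0.1144, 0.0662]
eef_rot: [0.992, -0.129, 0.0, -0.0]
contact_force: [0.3, 0.2, -0.2]
opening: 0.005
```

```bash
python3 -c "
from h import *
s=snap('scene','s5.png')
tip_shift('s5.png',323,244,'s4.png');tip_shift('s5.png',271,283,'s4.png')
delta(.580,-.098,.110,-.178)"
```

```text
match 0.844 shift px 0.75 2.0
match 0.999 shift px 0.0 0.0
t 7.5 pos [0.4947 0.1144 0.0659] F [ 0.46 -0.49  0.84] op 0.004
shift in target tool axes mm [121.6 194.  -44.1] turn [-0.    -0.    -0.081]
```

The yellow end fell back 2 px on release while the static reference stayed put, so the left lid is warped. Now the right lid, yellow pad first.

Emit:
carry_out(
  motion=[
    [[0, 0, -22, 0, 0, -0.08, 0], [0, 0, -22, 0, 0, 0, 0], [24.4, 38.8, 0, 0, 0, 0, 0], [24.4, 38.8, 0, 0, 0, 0, 0], [24.4, 38.8, 0, 0, 0, 0, 0], [24.4, 38.8, 0, 0, 0, 0, 0], [24.4, 38.8, 0, 0, 0, 0, 0], [0, 0, 20, 0, 0, 0, 0]],
  ],
)

```text
clock: 8.3
tool_pos: [0.5836, -0.1085, 0.0915]
eef_rot: [0.995, -0.095, 0.004, 0.003]
contact_force: [-0.1, -0.3, -0.0]
opening: 0.006
```

Emit:
carry_out(
  motion=[
    [[0, 0, 20, 0, 0, 0, 0], [0, 0, 7, 0, 0, 0, 0], [0, 0, 3, 0, 0, 0, 0], [0, 0, 2, 0, 0, 0, 0], [0, 0, 0, 0, 0, 0, 0], [0, 0, 0, 0, 0, 0, 0]],
  ],
)

```text
clock: 8.9
tool_pos: [0.5806, -0.0982, 0.0583]
eef_rot: [0.996, -0.089, 0.001, 0.0]
contact_force: [-0.3, -0.1, 0.8]
opening: 0.009
```

```bash
python3 -c "
from h import *
delta(.580,-.098,.053,-.178)
s=snap('scene','s6.png')"
```

```text
t 8.9 pos [ 0.5806 -0.0982  0.0583] F [-0.28 -0.08  0.76] op 0.009
shift in target tool axes mm [-0.7 -0.1  5.3] turn [ 0.    -0.001 -0.001]
```

Emit:
carry_out(
  motion=[
    [[0, 0, 1, 0, 0, 0, 0], [0, 0, 1, 0, 0, 0, 0], [0, 0, 1, 0, 0, 0, 0], [0, 0, 1, 0, 0, 0, 0], [0, 0, 1, 0, 0, 0, 0], [0, 0, 0.3, 0, 0, 0, 0], [0, 0, 0, 0, 0, 0, 0], [0, 0, 0, 0, 0, 0, 0]],
  ],
)

```text
clock: 9.75
tool_pos: [0.5805, -0.0984, 0.0526]
eef_rot: [0.996, -0.089, 0.0, 0.0]
contact_force: [-0.1, 1.6, 4.0]
opening: 0.009
```

```bash
python3 -c "
from h import *
import pickle
delta(.580,-.098,.053,-.178)
s=snap('scene','s7.png')
a,b=pickle.load(open('ab.pkl','rb'))
u,v=np.rint(proj(b,(.458,-.076,.034))).astype(int);print(u,v)
tip_shift('s7.png',u,v,'s6.png')"
```

```text
t 9.75 pos [ 0.5805 -0.0984  0.0526] F [-0.13  1.64  3.99] op 0.009
shift in target tool axes mm [-0.5 -0.3 -0.4] turn [-0.    -0.001 -0.001]
242 250
match 0.998 shift px 0.0 0.0
```

The right lid shows no movement under 4 N, so it lies true. Now its grey pad.

Emit:
carry_out(
  motion=[
    [[0, 0, -5, 0, 0, 0, 0], [0, 0, -24, 0, 0, 0, 0], [0, 0, -25, 0, 0, 0, 0], [-31, 0, 0, 0, 0, 0, 0], [-31, 0, 0, 0, 0, 0, 0], [-31, 0, 0, 0, 0, 0, 0], [-31, 0, 0, 0, 0, 0, 0], [0, 0, 20, 0, 0, 0, 0]],
  ],
)

```text
clock: 10.6
tool_pos: [0.4531, -0.076, 0.0876]
eef_rot: [0.996, -0.089, -0.003, 0.0]
contact_force: [1.3, 0.9, 0.4]
opening: 0.003
```

Emit:
carry_out(
  motion=[
    [[0, 0, 20, 0, 0, 0, 0], [0, 0, 5, 0, 0, 0, 0], [0, 0, 3, 0, 0, 0, 0], [0, 0, 2, 0, 0, 0, 0], [0, 0, 1, 0, 0, 0, 0], [0, 0, 0, 0, 0, 0, 0]],
  ],
)

```text
clock: 11.2
tool_pos: [0.4583, -0.0764, 0.0558]
eef_rot: [0.996, -0.09, 0.0, 0.0]
contact_force: [-0.6, -0.1, 0.5]
opening: 0.005
```

```bash
python3 -c "
from h import *
delta(.458,-.076,.053,-.178)"
```

```text
t 11.2 pos [ 0.4583 -0.0764  0.0558] F [-0.55 -0.12  0.53] op 0.005
shift in target tool axes mm [-0.4 -0.3  2.8] turn [ 0.    -0.    -0.001]
```

Emit:
carry_out(
  motion=[
    [[0, 0, 1, 0, 0, 0, 0], [0, 0, 1, 0, 0, 0, 0], [0, 0, 1, 0, 0, 0, 0], [0, 0, 0.3, 0, 0, 0, 0], [0, 0, 0, 0, 0, 0, 0], [0, 0, 0, 0, 0, 0, 0], [0, 0, 0, 0, 0, 0, 0]],
  ],
)

```text
clock: 11.9
tool_pos: [0.4583, -0.0764, 0.0524]
eef_rot: [0.996, -0.089, 0.0, 0.0]
contact_force: [-0.9, -0.7, 5.5]
opening: 0.007
```

Emit:
carry_out(
  motion=[
    [[0, 0, -5, 0, 0, 0, 0], [0, 0, -25, 0, 0, 0, 30], [0, 0, -40, 0, 0, 0, 100], [0, 0, -40, 0, 0, 0, 100], [0, 0, -20, 0, 0, 0, 100], [0, 0, 0, 0, 0, 0, 100], [0, 0, 0, 0, 0, 0, 100]],
  ],
)

```text
clock: 12.6
tool_pos: [0.4582, -0.0762, 0.182]
eef_rot: [0.996, -0.089, 0.0, -0.0]
contact_force: [-0.2, 0.5, -0.6]
opening: 0.528
```

```bash
python3 -c "
from h import *
import pickle
s=snap('wrist','w3.png');pickle.dump(s,open('w3.pkl','wb'))
delta(.518,-.0872,.1,-.178)"
```

```text
t 12.65 pos [ 0.4577 -0.0762  0.1814] F [ 0.26 -0.32 -0.37] op 0.571
shift in target tool axes mm [61.3  0.2 81.4] turn [ 0.     0.001 -0.001]
```

View pics/w3.png

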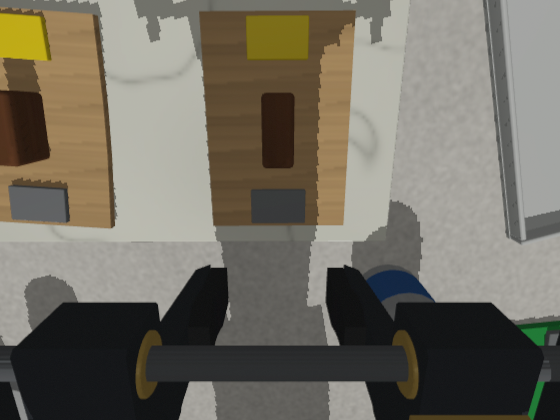

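The right lid is seen from above: handle top about (262–294, 93–168), yellow pad centre (277,38), grey pad centre (278,206).

```bash
python3 -c "
from h import *
import pickle
s=pickle.load(open('w3.pkl','rb'))
A=pt(s,278,93,.066);B=pt(s,278,168,.066);print(A,B,(A+B)/2,np.linalg.norm(A-B))
Y=pt(s,277.5,38,.034);G=pt(s,278,206,.034);d=Y-G;print(Y,G,(Y+G)/2,np.linalg.norm(d),np.arctan2(d[1],d[0]))
print(np.linalg.norm(pt(s,262,130,.066)-pt(s,294,130,.066)))
delta(.518,-.0872,.1,-.178)"
```

```text
[ 0.54402609 -0.09273137  0.066     ] [ 0.49579624 -0.08400113  0.066     ] [ 0.51991117 -0.08836625  0.066     ] 0.04901363203395187
[ 0.5806633  -0.09912046  0.034     ] [ 0.45947852 -0.0775417   0.034     ] [ 0.52007091 -0.08833108  0.034     ] 0.12309099962087079 -0.17621803414618428
0.021450373959598392
t 12.65 pos [ 0.4577 -0.0762  0.1814] F [ 0.26 -0.32 -0.37] op 0.571
shift in target tool axes mm [61.3  0.2 81.4] turn [ 0.     0.001 -0.001]
```

Emit:
carry_out(
  motion=[
    [[21, 0, 0, 0, 0, 0, 100], [21, 0, 0, 0, 0, 0, 100], [21.4, 0.6, 20, 0, 0, 0, 100], [0, 0, 35, 0, 0, 0, 100], [0, 0, 35, 0, 0, 0, 100], [0, 0, 25, 0, 0, 0, 100], [0, 0, 10, 0, 0, 0, 100], [0, 0, 0, 0, 0, 0, 100]],
  ],
)

```text
clock: 13.45
tool_pos: [0.5189, -0.0879, 0.055]
eef_rot: [0.996, -0.089, -0.002, -0.0]
contact_force: [0.3, 0.4, 0.2]
opening: 1.0
```

Emit:
carry_out(
  motion=[
    [[0, 0, 0, 0, 0, 0, 100], [0, 0, 0, 0, 0, 0, 10], [0, 0, 0, 0, 0, 0, 10], [0, 0, 0, 0, 0, 0, 10], [0, 0, 0, 0, 0, 0, 10], [0, 0, 0, 0, 0, 0, 10], [0, 0, 0, 0, 0, 0, 10], [0, 0, 0, 0, 0, 0, 10]],
  ],
  squeeze=25,
)

```text
clock: 14.25
tool_pos: [0.5205, -0.0882, 0.0571]
eef_rot: [0.996, -0.089, 0.0, 0.0]
contact_force: [-0.4, 0.1, -0.1]
opening: 0.389
```

```bash
python3 -c "
from h import *
delta(.520,-.0883,.056,-.177)"
```

```text
t 14.25 pos [ 0.5205 -0.0882  0.0571] F [-0.45  0.12 -0.14] op 0.389
shift in target tool axes mm [-0.4  0.2  1.1] turn [ 0.    -0.    -0.002]
```

Emit:
carry_out(
  motion=[
    [[0, 0, 0, 0, 0, 0, 10], [0, 0, 0, 0, 0, 0, 10], [0, 0, 0, 0, 0, 0, 10], [0, 0, 0, 0, 0, 0, 10], [0, 0, 0, 0, 0, 0, 10]],
  ],
)

```text
clock: 14.75
tool_pos: [0.5204, -0.0882, 0.057]
eef_rot: [0.996, -0.089, -0.0, 0.0]
contact_force: [0.7, 0.1, -0.6]
opening: 0.242
```

Emit:
carry_out(
  motion=[
    [[0, 0, -5, 0, 0, 0, 10], [0, 0, -10, 0, 0, 0, 10], [0, 0, -15, 0, 0, 0, 10], [0, 0, -25, 0, 0, 0, 10], [0, 0, -30, 0, 0, 0, 10], [0, 0, -30, 0, 0, 0, 10], [0, 0, -20, 0, 0, 0, 10], [0, 0, 0, 0, 0, 0, 10]],
  ],
)

```text
clock: 15.55
tool_pos: [0.522, -0.0885, 0.1952]
eef_rot: [0.996, -0.09, 0.003, 0.0]
contact_force: [1.2, 0.5, -2.4]
opening: 0.245
```

```bash
python3 -c "
from h import *
delta(.4606,.3558,.2,-.061)"
```

```text
t 15.55 pos [ 0.522  -0.0885  0.1952] F [ 1.24  0.54 -2.45] op 0.245
shift in target tool axes mm [ -88.4 -439.7   -4.8] turn [ 0.    -0.006 -0.119]
```

Emit:
carry_out(
  motion=[
    [[0, -10, 0, 0, 0, -0.04, 10], [-5, -25, -5, 0, 0, -0.04, 10], [-15, -40, -5, 0, 0, -0.039, 10], [-18, -42, -5, 0, 0, 0, 10], [-18, -42, -5, 0, 0, 0, 10], [-18, -42, 0, 0, 0, 0, 10], [-18, -40, 0, 0, 0, 0, 10], [-18, -25, 0, 0, 0, 0, 10]],
  ],
)

```text
clock: 16.35
tool_pos: [0.4294, 0.1886, 0.2107]
eef_rot: [1.0, -0.027, -0.001, -0.0]
contact_force: [0.5, 0.2, -1.3]
opening: 0.248
```

Emit:
carry_out(
  motion=[
    [[-8, -12, 0, 0, 0, 0, 10], [0, 0, 0, 0, 0, 0, 10], [0, 0, 0, 0, 0, 0, 10], [0, 0, 0, 0, 0, 0, 10]],
  ],
)

```text
clock: 16.75
tool_pos: [0.4245, 0.1955, 0.2116]
eef_rot: [1.0, -0.031, -0.0, 0.001]
contact_force: [-0.0, -0.0, -2.0]
opening: 0.248
```

```bash
python3 -c "
from h import *
import pickle
s=snap('wrist','w4.png');pickle.dump(s,open('w4.pkl','wb'))
delta(.4606,.3558,.2,-.061)"
```

```text
t 16.8 pos [0.4247 0.1955 0.2117] F [-0.37 -0.03 -1.7 ] op 0.241
shift in target tool axes mm [  26.1 -162.2   11.7] turn [ 0.001  0.    -0.001]
```

View pics/w4.png

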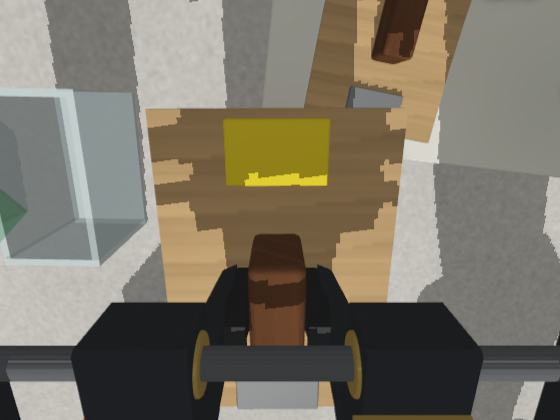

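The carried lid is held straight (yellow pad at (277,152)). At left the canister rim's outer corners are at about (74,90) and (100,265), with the near-left one at about (8,262).

```bash
python3 -c "
from h import *
import pickle
s=pickle.load(open('w4.pkl','rb'))
A=pt(s,74,90,.1);B=pt(s,100,265,.1);D=pt(s,8,262,.1)
print(A,B,D,np.linalg.norm(A-B),np.linalg.norm(B-D))
d=(A-B)/np.linalg.norm(A-B);n=np.array([-d[1],d[0],0]);c=(A+B)/2+.035*n
print('centre',c,'yaw',np.arctan2(d[1],d[0]),'yawBD',np.arctan2(*(D-B)[1::-1])-np.pi/2,(A+D)/2)
delta(c[0],c[1],.2,-.061)"
```

```text
[0.52149442 0.31821455 0.1       ] [0.39931649 0.32887746 0.1       ] [0.40609599 0.39646598 0.1       ] 0.12264235003397887 0.06792768305606112
centre [0.46344847 0.35841347 0.1       ] yaw -0.08705306803145059 yawBD -0.0999711531613039 [0.46379521 0.35734026 0.1       ]
t 16.8 pos [0.4247 0.1955 0.2117] F [-0.37 -0.03 -1.7 ] op 0.241
shift in target tool axes mm [  28.8 -165.    11.7] turn [ 0.001  0.    -0.001]
```

Emit:
carry_out(
  motion=[
    [[2.2, -9.5, 0, 0, 0, 0.02, 10], [4, -25, 0, 0, 0, 0, 10], [4, -30, 0, 0, 0, 0, 10], [5, -35, 0, 0, 0, 0, 10], [4, -35, 0, 0, 0, 0, 10], [3, -20, 0, 0, 0, 0, 10], [3, -10, 0, 0, 0, 0, 10], [0, 0, 5, 0, 0, 0, 10]],
  ],
)

```text
clock: 17.6
tool_pos: [0.4631, 0.3603, 0.2072]
eef_rot: [0.999, -0.04, 0.001, -0.001]
contact_force: [-0.3, -0.6, -2.2]
opening: 0.25
```

Emit:
carry_out(
  motion=[
    [[0, 0, 10, 0, 0, 0, 10], [0, 0, 15, 0, 0, 0, 10], [0, 0, 15, 0, 0, 0, 10], [0, 0, 10, 0, 0, 0, 10], [0, 0, 5, 0, 0, 0, 10], [0, 0, 0, 0, 0, 0, 10], [0, 0, 0, 0, 0, 0, 10], [0, 0, 0, 0, 0, 0, 10]],
  ],
)

```text
clock: 18.4
tool_pos: [0.4627, 0.3591, 0.1527]
eef_rot: [0.999, -0.04, 0.0, -0.0]
contact_force: [-0.2, -0.4, -2.7]
opening: 0.247
```

```bash
python3 -c "
from h import *
delta(.463,.3575,.137,-.08)
s=snap('wrist','w5.png')"
```

```text
t 18.4 pos [0.4627 0.3591 0.1527] F [-0.18 -0.35 -2.66] op 0.247
shift in target tool axes mm [ 0.5  1.6 15.7] turn [-0.001 -0.001 -0.   ]
```

View pics/w5.png

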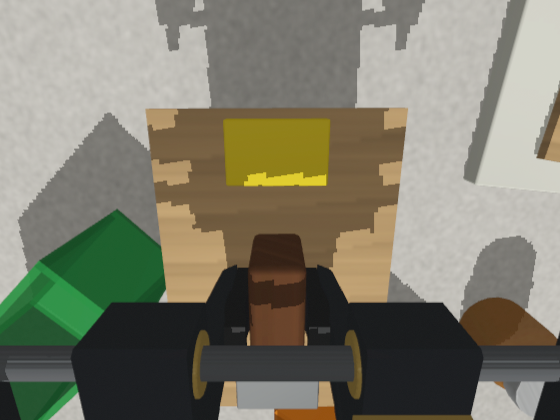

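The lid hides the canister as expected and the green look-alike is clear. Lowering it gently.

Emit:
carry_out(
  motion=[
    [[0.5, 1.5, 3, 0, 0, 0, 10], [0, 0, 4, 0, 0, 0, 10], [0, 0, 3, 0, 0, 0, 10], [0, 0, 2, 0, 0, 0, 10], [0, 0, 1, 0, 0, 0, 10], [0, 0, 0, 0, 0, 0, 10], [0, 0, 0, 0, 0, 0, 10]],
  ],
)

```text
clock: 19.15
tool_pos: [0.4627, 0.3574, 0.1391]
eef_rot: [0.999, -0.04, 0.0, -0.0]
contact_force: [-0.2, -0.3, -2.3]
opening: 0.245
```

Emit:
carry_out(
  motion=[
    [[0, 0, 0.5, 0, 0, 0, 10], [0, 0, 0.5, 0, 0, 0, 10], [0, 0, 0.5, 0, 0, 0, 10], [0, 0, 0.5, 0, 0, 0, 10], [0, 0, 0, 0, 0, 0, 10], [0, 0, 0, 0, 0, 0, 10]],
  ],
)

```text
clock: 19.75
tool_pos: [0.4627, 0.3574, 0.1371]
eef_rot: [0.999, -0.04, 0.0, 0.0]
contact_force: [-0.5, -0.2, -1.6]
opening: 0.251
```

```bash
python3 -c "
from h import *
delta(.463,.3575,.137,-.08)"
```

```text
t 19.75 pos [0.4627 0.3574 0.1371] F [-0.51 -0.25 -1.55] op 0.251
shift in target tool axes mm [ 0.3 -0.2  0.1] turn [ 0. -0. -0.]
```

Emit:
carry_out(
  motion=[
    [[0, 0, 0.4, 0, 0, 0, 10], [0, 0, 0.4, 0, 0, 0, 10], [0, 0, 0, 0, 0, 0, 10], [0, 0, 0, 0, 0, 0, 10]],
  ],
)

```text
clock: 20.15
tool_pos: [0.4627, 0.3574, 0.137]
eef_rot: [0.999, -0.04, 0.0, -0.0]
contact_force: [-2.1, -1.7, 4.9]
opening: 0.245
```

```bash
python3 -c "
from h import *
delta(.463,.3575,.137,-.08)"
```

```text
t 20.15 pos [0.4627 0.3574 0.137 ] F [-2.15 -1.73  4.89] op 0.245
shift in target tool axes mm [ 0.3 -0.2  0. ] turn [-0. -0. -0.]
```

Emit:
carry_out(
  motion=[
    [[0, 0, 0, 0, 0, 0, 60], [0, 0, 0, 0, 0, 0, 60], [0, 0, 0, 0, 0, 0, 60], [0, 0, 0, 0, 0, 0, 60], [0, 0, 0, 0, 0, 0, 60], [0, 0, 0, 0, 0, 0, 60], [0, 0, 0, 0, 0, 0, 60], [0, 0, 0, 0, 0, 0, 60]],
  ],
)

```text
clock: 20.95
tool_pos: [0.4627, 0.3574, 0.1362]
eef_rot: [0.999, -0.04, 0.0, 0.0]
contact_force: [-0.2, 0.2, 0.2]
opening: 0.601
```

Emit:
carry_out(
  motion=[
    [[0, 0, -5, 0, 0, 0, 60], [0, 0, -15, 0, 0, 0, 60], [0, 0, -25, 0, 0, 0, 60], [0, 0, -30, 0, 0, 0, 60], [0, 0, -10, 0, 0, 0, 100], [0, 0, 0, 0, 0, -0.06, 100]],
  ],
)

```text
clock: 21.55
tool_pos: [0.4635, 0.358, 0.2231]
eef_rot: [1.0, -0.01, 0.002, -0.001]
contact_force: [-1.2, -0.5, -1.3]
opening: 0.758
```

```bash
python3 -c "
from h import *
delta(.5545,.0975,.2,-.258)"
```

```text
t 21.55 pos [0.4635 0.358  0.2231] F [-1.23 -0.53 -1.26] op 0.758
shift in target tool axes mm [154.4 228.7  23.1] turn [-0.003 -0.003  0.239]
```

Emit:
carry_out(
  motion=[
    [[0, 0, 0, 0, 0, 0.12, 100], [0, 0, 0, 0, 0, 0.12, 100], [16, 38, 3, 0, 0, 0, 100], [16, 38, 5, 0, 0, 0, 100], [16, 38, 5, 0, 0, 0, 100], [16, 38, 5, 0, 0, 0, 100], [16, 38, 5, 0, 0, 0, 100], [15, 38, 5, 0, 0, 0, 100]],
  ],
)

```text
clock: 22.35
tool_pos: [0.4958, 0.111, 0.1928]
eef_rot: [0.992, -0.13, -0.0, 0.0]
contact_force: [0.5, -0.2, -1.0]
opening: 1.002
```

Emit:
carry_out(
  motion=[
    [[0, 0, 0, 0, 0, 0, 100], [0, 0, 0, 0, 0, 0, 100], [0, 0, 0, 0, 0, 0, 100]],
  ],
)

```text
clock: 22.65
tool_pos: [0.4957, 0.1141, 0.1932]
eef_rot: [0.992, -0.129, -0.0, -0.001]
contact_force: [0.0, 1.0, -0.0]
opening: 1.0
```

```bash
python3 -c "
from h import *
import pickle
s=snap('wrist','w6.png');pickle.dump(s,open('w6.pkl','wb'))
t=snap('top','t6.png')
a=cv2.resize(cv2.imread('pics/w6.png'),(480,360));b=cv2.resize(cv2.imread('pics/t6.png')[180:260,155:225],None,fx=4.5,fy=4.5,interpolation=cv2.INTER_CUBIC)
cv2.imwrite('pics/m6.png',np.hstack([a,b]))
delta(.5545,.0975,.056,-.258)"
```

```text
t 22.75 pos [0.4957 0.1145 0.1933] F [ 0.1   0.67 -0.9 ] op 1.003
shift in target tool axes mm [ 61.2   1.5 137.3] turn [-0.001  0.     0.001]
```

View pics/m6.png

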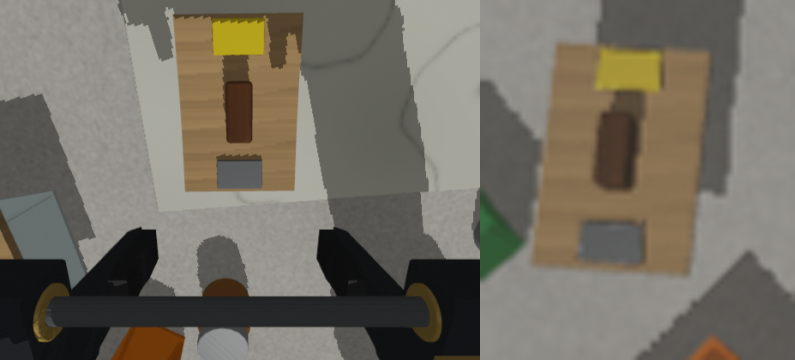

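Left: the warped lid's handle is centred at (238,111), with pads at (238,38) and (239,172) in the scaled view. Right: the true lid covers the canister, with pads at (629,71) and (612,243) in the crop.

```bash
python3 -c "
from h import *
import pickle
s=pickle.load(open('w6.pkl','rb'))
print('handle',pt(s,278.3,130,.066))
Y=pt(s,277.7,44.3,.0375);G=pt(s,279.5,200.7,.0375);d=Y-G;print((Y+G)/2,np.linalg.norm(d),np.arctan2(d[1],d[0]))
a,b=pickle.load(open('ab.pkl','rb'))
P=lambda u,v:pt(a,155+(u-480-1.75)/4.5,180+(v-1.75)/4.5,.114)
Y=P(629,71);G=P(612,243);d=Y-G;print('can lid (top cam)',(Y+G)/2,np.linalg.norm(d),np.arctan2(d[1],d[0]))
h=(pt(s,278.3,130,.066));delta(h[0],h[1],.056,-.268)"
```

```text
handle [0.55646852 0.09700238 0.066     ]
[0.55591307 0.09675947 0.0375    ] 0.11781944985420485 -0.2458270033925649
can lid (top cam) [0.45959712 0.35633494 0.114     ] 0.12315598922370356 -0.06983961710287458
t 22.75 pos [0.4957 0.1145 0.1933] F [ 0.1   0.67 -0.9 ] op 1.003
shift in target tool axes mm [ 63.3   0.8 137.3] turn [-0.001  0.     0.011]
```

The lid on the canister is within about 1 mm of the rim centre, by the same camera. Grasping the warped lid.

Emit:
carry_out(
  motion=[
    [[25, 0.5, 0, 0, 0, 0, 100], [25, 0.5, 5, 0, 0, 0, 100], [13, 0.4, 20, 0, 0, 0, 100], [0, 0, 35, 0, 0, 0, 100], [0, 0, 35, 0, 0, 0, 100], [0, 0, 25, 0, 0, 0, 100], [0, 0, 13, 0, 0, 0, 100], [0, 0, 4, 0, 0, 0, 100]],
  ],
)

```text
clock: 23.55
tool_pos: [0.5556, 0.096, 0.0551]
eef_rot: [0.992, -0.129, -0.001, 0.0]
contact_force: [0.6, -0.5, -0.4]
opening: 0.998
```

Emit:
carry_out(
  motion=[
    [[0, 0, 0, 0, 0, 0, 100], [0, 0, 0, 0, 0, 0, 10], [0, 0, 0, 0, 0, 0, 10], [0, 0, 0, 0, 0, 0, 10], [0, 0, 0, 0, 0, 0, 10], [0, 0, 0, 0, 0, 0, 10], [0, 0, 0, 0, 0, 0, 10], [0, 0, 0, 0, 0, 0, 10]],
  ],
)

```text
clock: 24.35
tool_pos: [0.5563, 0.095, 0.0563]
eef_rot: [0.992, -0.13, 0.0, 0.0]
contact_force: [-0.5, -0.2, 0.4]
opening: 0.391
```

Emit:
carry_out(
  motion=[
    [[0, 0, 0, 0, 0, 0, 10], [0, 0, 0, 0, 0, 0, 10], [0, 0, 0, 0, 0, 0, 10], [0, 0, 0, 0, 0, 0, 10], [0, 0, 0, 0, 0, 0, 10]],
  ],
)

```text
clock: 24.85
tool_pos: [0.5564, 0.0952, 0.0562]
eef_rot: [0.992, -0.13, 0.0, -0.0]
contact_force: [0.5, 1.3, -0.3]
opening: 0.247
```

```bash
python3 -c "
from h import *
delta(.4965,-.349,.2,.075)"
```

```text
t 24.85 pos [0.5564 0.0952 0.0562] F [ 0.46  1.3  -0.29] op 0.247
shift in target tool axes mm [ -93.   438.5 -143.8] turn [-0.    -0.    -0.335]
```

Emit:
carry_out(
  motion=[
    [[0, 0, -5, 0, 0, 0, 10], [0, 0, -10, 0, 0, 0, 10], [0, 0, -20, 0, 0, 0, 10], [0, 0, -30, 0, 0, 0, 10], [0, 0, -30, 0, 0, 0, 10], [0, 0, -25, 0, 0, -0.085, 10], [0, 0, 0, 0, 0, -0.125, 10], [0, 0, 0, 0, 0, -0.125, 10]],
  ],
)

```text
clock: 25.65
tool_pos: [0.5567, 0.0949, 0.1781]
eef_rot: [0.999, 0.04, 0.001, 0.0]
contact_force: [0.1, 0.0, -2.1]
opening: 0.249
```

Emit:
carry_out(
  motion=[
    [[-3, 20, 0, 0, 0, 0, 10], [-8, 40, 0, 0, 0, 0, 10], [-10, 45, 0, 0, 0, 0, 10], [-10, 45, 0, 0, 0, 0, 10], [-10, 45, 0, 0, 0, 0, 10], [-10, 45, 0, 0, 0, 0, 10], [-10, 45, 0, 0, 0, 0, 10], [-10, 45, 0, 0, 0, 0, 10]],
  ],
)

```text
clock: 26.45
tool_pos: [0.5093, -0.2414, 0.1771]
eef_rot: [0.999, 0.037, -0.0, 0.0]
contact_force: [1.4, -0.4, -1.7]
opening: 0.247
```

```bash
python3 -c "
from h import *
import pickle
delta(.4965,-.349,.1,.075)
s=snap('wrist','w7.png');pickle.dump(s,open('w7.pkl','wb'))"
```

```text
t 26.45 pos [ 0.5093 -0.2414  0.1771] F [ 1.43 -0.38 -1.66] op 0.247
shift in target tool axes mm [-20.8 106.3  77.1] turn [ 0.001  0.    -0.001]
```

View pics/w7.png

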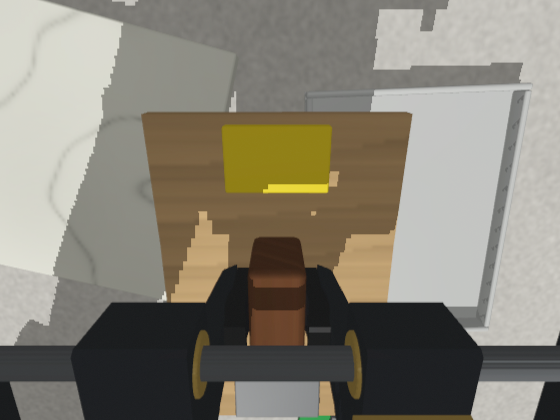

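The tray rim corners show at about (306,95), (530,86) and (486,327), and the lid is held straight.

```bash
python3 -c "
from h import *
import pickle
s=pickle.load(open('w7.pkl','rb'))
A,B,C=[pt(s,*p,.022) for p in((306,95),(530,86),(486,327))]
d=B-C;print((A+C)/2,np.linalg.norm(A-B),np.linalg.norm(d),np.arctan2(d[1],d[0]))
delta(.4965,-.349,.05,.075)"
```

```text
[ 0.50099674 -0.35213087  0.022     ] 0.16807862055411274 0.2126891143625469 0.10576744964525646
t 26.5 pos [ 0.5062 -0.2531  0.1771] F [-0.62 -7.22 -1.33] op 0.251
shift in target tool axes mm [-16.8  94.9 127.1] turn [ 0.01   0.002 -0.014]
```

Emit:
carry_out(
  motion=[
    [[-8, 40, 0, 0, 0, 0, 10], [-7, 38, 0, 0, 0, 0, 10], [-4, 23, 0, 0, 0, 0, 10], [-1, 10, 5, 0, 0, 0, 10], [0, 0, 20, 0, 0, 0, 10], [0, 0, 25, 0, 0, 0, 10], [0, 0, 25, 0, 0, 0, 10], [0, 0, 20, 0, 0, 0, 10]],
  ],
)

```text
clock: 27.3
tool_pos: [0.4985, -0.3494, 0.08]
eef_rot: [0.999, 0.038, -0.001, -0.001]
contact_force: [-0.2, 0.4, -1.9]
opening: 0.244
```

Emit:
carry_out(
  motion=[
    [[0, 0, 15, 0, 0, 0, 10], [0, 0, 10, 0, 0, 0, 10], [0, 0, 5, 0, 0, 0, 10], [0, 0, 3, 0, 0, 0, 10], [0, 0, 0, 0, 0, 0, 10], [0, 0, 0, 0, 0, 0, 10]],
  ],
)

```text
clock: 27.9
tool_pos: [0.499, -0.3518, 0.049]
eef_rot: [0.999, 0.037, 0.001, 0.0]
contact_force: [-0.3, 0.0, -1.7]
opening: 0.248
```

```bash
python3 -c "
from h import *
delta(.499,-.351,.0412,.08)"
```

```text
t 27.9 pos [ 0.499  -0.3518  0.049 ] F [-0.35  0.   -1.74] op 0.248
shift in target tool axes mm [ 0.1 -0.8  7.8] turn [ 0.001 -0.001 -0.005]
```

Emit:
carry_out(
  motion=[
    [[0, 0, 2, 0, 0, 0, 10], [0, 0, 2, 0, 0, 0, 10], [0, 0, 1, 0, 0, 0, 10], [0, 0, 1, 0, 0, 0, 10], [0, 0, 0.5, 0, 0, 0, 10], [0, 0, 0.5, 0, 0, 0, 10], [0, 0, 0, 0, 0, 0, 10], [0, 0, 0, 0, 0, 0, 10]],
  ],
)

```text
clock: 28.7
tool_pos: [0.4986, -0.3515, 0.0413]
eef_rot: [0.999, 0.037, 0.0, 0.0]
contact_force: [0.4, -0.8, -2.4]
opening: 0.249
```

Emit:
carry_out(
  motion=[
    [[0, 0, 0.4, 0, 0, 0, 10], [0, 0, 0.4, 0, 0, 0, 10], [0, 0, 0.3, 0, 0, 0, 10], [0, 0, 0, 0, 0, 0, 10], [0, 0, 0, 0, 0, 0, 10]],
  ],
)

```text
clock: 29.2
tool_pos: [0.4986, -0.3515, 0.0412]
eef_rot: [0.999, 0.037, 0.0, 0.0]
contact_force: [-1.5, 0.8, 7.3]
opening: 0.244
```

Contact with the floor. Release, lift, and check.

Emit:
carry_out(
  motion=[
    [[0, 0, 0, 0, 0, 0, 60], [0, 0, 0, 0, 0, 0, 60], [0, 0, 0, 0, 0, 0, 60], [0, 0, 0, 0, 0, 0, 60], [0, 0, 0, 0, 0, 0, 60], [0, 0, 0, 0, 0, 0, 60], [0, 0, 0, 0, 0, 0, 60], [0, 0, 0, 0, 0, 0, 60]],
  ],
)

```text
clock: 30.0
tool_pos: [0.4985, -0.3515, 0.0402]
eef_rot: [0.999, 0.037, 0.0, 0.0]
contact_force: [0.1, 0.2, 0.8]
opening: 0.6
```

Emit:
carry_out(
  motion=[
    [[0, 0, -5, 0, 0, 0, 60], [0, 0, -20, 0, 0, 0, 60], [0, 0, -40, 0, 0, 0, 60], [0, 0, -50, 0, 0, 0, 60], [0, 0, -50, 0, 0, 0, 60], [-40, 0, -10, 0, 0, 0, 60], [-40, 0, 0, 0, 0, 0, 60], [0, 0, 0, 0, 0, 0, 60]],
  ],
)

```text
clock: 30.8
tool_pos: [0.4118, -0.3589, 0.2159]
eef_rot: [0.999, 0.034, -0.003, 0.0]
contact_force: [0.4, -0.8, -0.3]
opening: 0.598
```

```bash
python3 -c "
from h import *
s=snap('scene','s9.png');w=snap('wrist','w9.png')
a=cv2.resize(cv2.imread('pics/s9.png')[110:410,80:440],(440,367))
b=cv2.resize(cv2.imread('pics/w9.png'),(360,270));b=np.vstack([b,np.zeros((97,360,3),np.uint8)])
cv2.imwrite('pics/m9.png',np.hstack([a,b]))
delta(.499,-.351,.2,.075)"
```

```text
t 30.9 pos [ 0.4181 -0.3579  0.2158] F [ 0.57  0.63 -0.08] op 0.599
shift in target tool axes mm [81.2 -0.8 15.8] turn [ 0.001 -0.    -0.002]
```

View pics/m9.png

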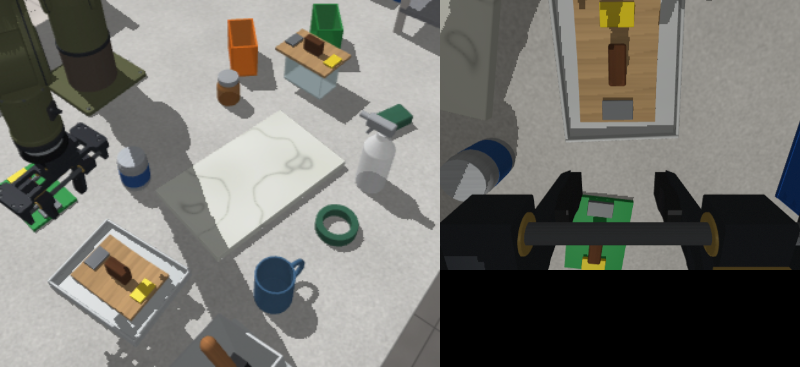

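The warped lid lies flat inside the tray, handle at (118,268). The true lid sits squarely on the canister at (312,50). The bystanders stand and the gripper is clear, so I'm handing in.

```bash
python3 -c "
from h import *
print(ticket.finish_job())"
```

```text
the job is handed in; nothing more can be done
None
```

The left lid turned out to be the warped one. It now lies flat in the tray, and the true lid closes the canister. I handed the job in at about 31 s of the 72 s allowed, and no verdict is reported.

- **Rocking:** I pressed the left lid's yellow pad, then its grey, then the right lid's yellow and grey, each at about 4–5.5 N.
    - **Left lid:** its free end moved 1.5–2 px each time a pad was pressed or let go, while a reference patch stayed still.
    - **Right lid:** it did not move when I pressed its yellow pad. I did not take a picture for its grey press, only the 5.5 N reading.
- **Canister:** I set the true lid on with about 5 N showing at the wrist. Seen from the top camera, it is within about 1 mm of the rim centre measured earlier, and turned within about 0.01 rad. I did not check separately whether the canister had shifted.
- **Tray:** I put the warped lid down with about 7 N at the wrist, at the tray centre as measured. The last picture shows it flat and inside the walls, the bystanders in view standing, and the gripper clear of everything.
- **Disagreement:** positions from the top and wrist cameras differed by about 3 mm in x and 2 mm in y (6 mm in x for the tray). I went by the wrist camera for the canister and between the two for the tray, and both placements had room for that.

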